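# Heft the sonde casings: loaded one to the launch cradle, empty one to the fitting tray

### The job

Three identical sealed sonde casings stand on the bench; by feel, lifting them to judge their weight, find out which is fully loaded with batteries (the heaviest), which is half loaded and which is empty (the lightest). Gently set the heaviest flat in the yellow launch cradle and the lightest flat in the blue fitting tray, about in the middle, and leave the half-loaded one standing upright on the bench. Keep every casing upright and do not disturb the brass terminals, the antenna stub or the hand crank.

Things in the scene. Friction and masses are not known exactly. Their poses are not given: they have to be found in the camera images.
- casing_a: sealed white casing, one of three alike: box 100 (own x) x 56 (y) x 75 mm high, origin under its centre, z up; a red boom 10 mm wide sticks out 30 mm at its -x end, 60 mm up, starting roughly towards the robot (yaw within 0.4 rad). Hidden, new each run: of the three one weighs about 310 g (full), one 195 g (half), one 100 g (empty), within 7 %; the load sits at its middle with 2 mm play
- casing_b: sealed white casing, one of three alike: box 100 (own x) x 56 (y) x 75 mm high, origin under its centre, z up; a red boom 10 mm wide sticks out 30 mm at its -x end, 60 mm up, starting roughly towards the robot (yaw within 0.4 rad). Hidden, new each run: of the three one weighs about 310 g (full), one 195 g (half), one 100 g (empty), within 7 %; the load sits at its middle with 2 mm play
- casing_c: sealed white casing, one of three alike: box 100 (own x) x 56 (y) x 75 mm high, origin under its centre, z up; a red boom 10 mm wide sticks out 30 mm at its -x end, 60 mm up, starting roughly towards the robot (yaw within 0.4 rad). Hidden, new each run: of the three one weighs about 310 g (full), one 195 g (half), one 100 g (empty), within 7 %; the load sits at its middle with 2 mm play
- cradle: yellow launch cradle fixed to the bench: shallow open box, outside 120 (own x) x 76 (own y) x 18 mm high, walls 4 mm, so 112 x 68 mm inside; floor 5 mm thick. Origin at the centre of its underside, x along its length. A casing fits with about 6 mm to spare all round, either way round
- tray: blue battery-fitting tray fixed to the bench: shallow open box, outside 130 (own x) x 90 (own y) x 18 mm high, walls 4 mm, so 122 x 82 mm inside; floor 5 mm thick. Origin at the centre of its underside, x along its length. A casing fits lengthwise, either way round
- terminal_0: loose brass battery terminal standing on the bench, 22 mm across the foot, 22 mm high, origin under its foot; leave alone
- terminal_1: second brass battery terminal, same as the first; leave alone
- antenna: loose grey aluminium antenna stub standing on a 36 mm round foot, 80 mm high, origin under its foot; leave alone
- reel: steel reel frame fixed to the bench, base 170 (own x) x 130 mm (own y), top of the reel 163 mm up, crank on its +y side; origin at the centre of its underside; leave alone
- crank_grip (a point): middle of the worn wooden grip (24 mm thick, 52 mm long) of the reel's hand crank, which swings at 68 mm radius about the reel's axle 115 mm up, stiffly, staying where it is left; leave alone
There are look-alikes about, which are no part of the job. What is meant by the tray is not green, and is the larger of those in its own colour.

How it is judged:
At the end, for the whole second after the job is handed in: Heaviest casing flat in the yellow cradle (within 12 mm of centre each way, load over 2.4 N), lightest flat in the blue tray (within 25 mm each way, load 0.5 to 1.45 N), the third standing on the bench (underside within 4 mm); all still, within 0.06 rad of upright (((x of casing_a in the frame of cradle between -0.012 and 0.012 m and y of casing_a in the frame of cradle between -0.012 and 0.012 m and z of casing_a in the frame of cradle between 0.001 and 0.01 m and linear speed of casing_a below 0.02 m/s and angle between casing_a's own z axis and vertical below 0.06 rad and contact force between casing_a and cradle above 2.4 N) or (x of casing_b in the frame of cradle between -0.012 and 0.012 m and y of casing_b in the frame of cradle between -0.012 and 0.012 m and z of casing_b in the frame of cradle between 0.001 and 0.01 m and linear speed of casing_b below 0.02 m/s and angle between casing_b's own z axis and vertical below 0.06 rad and contact force between casing_b and cradle above 2.4 N) or (x of casing_c in the frame of cradle between -0.012 and 0.012 m and y of casing_c in the frame of cradle between -0.012 and 0.012 m and z of casing_c in the frame of cradle between 0.001 and 0.01 m and linear speed of casing_c below 0.02 m/s and angle between casing_c's own z axis and vertical below 0.06 rad and contact force between casing_c and cradle above 2.4 N)) and ((x of casing_a in the frame of tray between -0.025 and 0.025 m and y of casing_a in the frame of tray between -0.025 and 0.025 m and z of casing_a in the frame of tray between 0.001 and 0.01 m and linear speed of casing_a below 0.02 m/s and angle between casing_a's own z axis and vertical below 0.06 rad and contact force between casing_a and tray between 0.5 and 1.45 N) or (x of casing_b in the frame of tray between -0.025 and 0.025 m and y of casing_b in the frame of tray between -0.025 and 0.025 m and z of casing_b in the frame of tray between 0.001 and 0.01 m and linear speed of casing_b below 0.02 m/s and angle between casing_b's own z axis and vertical below 0.06 rad and contact force between casing_b and tray between 0.5 and 1.45 N) or (x of casing_c in the frame of tray between -0.025 and 0.025 m and y of casing_c in the frame of tray between -0.025 and 0.025 m and z of casing_c in the frame of tray between 0.001 and 0.01 m and linear speed of casing_c below 0.02 m/s and angle between casing_c's own z axis and vertical below 0.06 rad and contact force between casing_c and tray between 0.5 and 1.45 N)) and ((linear speed of casing_a below 0.02 m/s and angle between casing_a's own z axis and vertical below 0.06 rad and height (world z) of casing_a between -0.004 and 0.004 m and world x of casing_a between 0.2 and 0.95 m) or (linear speed of casing_b below 0.02 m/s and angle between casing_b's own z axis and vertical below 0.06 rad and height (world z) of casing_b between -0.004 and 0.004 m and world x of casing_b between 0.2 and 0.95 m) or (linear speed of casing_c below 0.02 m/s and angle between casing_c's own z axis and vertical below 0.06 rad and height (world z) of casing_c between -0.004 and 0.004 m and world x of casing_c between 0.2 and 0.95 m))); the robot touches nothing.
It fails at once if a casing is tipped over (more than 0.6 rad) (angle between any of casing_a, casing_b, casing_c's own z axis and vertical above 0.6 rad).
It fails at once if a casing is dropped into the cradle or the tray (moving faster than 0.5 m/s within 25 mm of its level) ((horizontal distance between casing_a and cradle below 0.04 m and z of casing_a in the frame of cradle below 0.03 m and linear speed of casing_a above 0.5 m/s) or (horizontal distance between casing_a and tray below 0.04 m and z of casing_a in the frame of tray below 0.03 m and linear speed of casing_a above 0.5 m/s) or (horizontal distance between casing_b and cradle below 0.04 m and z of casing_b in the frame of cradle below 0.03 m and linear speed of casing_b above 0.5 m/s) or (horizontal distance between casing_b and tray below 0.04 m and z of casing_b in the frame of tray below 0.03 m and linear speed of casing_b above 0.5 m/s) or (horizontal distance between casing_c and cradle below 0.04 m and z of casing_c in the frame of cradle below 0.03 m and linear speed of casing_c above 0.5 m/s) or (horizontal distance between casing_c and tray below 0.04 m and z of casing_c in the frame of tray below 0.03 m and linear speed of casing_c above 0.5 m/s)).
It fails at once if a terminal, the antenna stub or the crank is moved more than 25 mm (distance of any of terminal_0, terminal_1, antenna, crank_grip from where it was at the start of the episode above 0.025 m).
It also fails if it takes over 64 s, if anything falls off the work surface, if the arm or the gripper's body presses on something with over 40 N, if the wrist force passes 120 N, or if a joint passes its speed limit or range.

### The arm

A 6-joint arm with a two-finger parallel gripper is mounted at the origin on the work surface. World frame = base frame: x ahead of the robot, y to its left, z up, the work surface at z = 0. Lengths are in m, angles in rad, forces in N, time in s.
With the tool pointing down it reaches from about 0.325 to 0.925 m from the base axis. Payload 3.1 kg.
Tool frame: the origin (TCP) lies at the very end of the fingers, on their centre line; the grasp point (between the pads) lies 19 mm behind it; z points along the fingers, y is the direction in which the jaws open and shut (so a half turn about z gives the same grasp; the last joint's range is limited). The gripper opens to 85 mm and grips with 20 to 120 N. Pads are 22 mm wide; open, the fingers measure 114 mm over their backs; the gripper's body (76 mm by 85 mm) begins 54 mm behind the grasp point. The pads swing forward as they close: fully open they stand 13 mm farther back than shut.
Start: joints at [-1.421, 0.217, 1.613, -0, 1.311, -0.112], TCP at [0.162, -0.604, 0.231] pointing down, gripper open.
Joint ranges: [-2.75, 2.75], [-0.78, 2.1], [0.31, 2.55], [-1.13, 4.27], [0.13, 2.63], [-2.58, 2.58]. Speed limits (rad/s): [2.79, 2.79, 3.14, 3.14, 3.14, 3.14].

### API

Orientations are given as a rotation vector (axis times angle).
In Python, from bench import arm gives the robot as it stands.
- The arm moves only by the tool send_rows, never from a script. Its argument "steps" is a list that holds one entry, the list of rows, each a list of 7 numbers: the shift along the world's x, y, z in mm, then the turn, a rotation vector about the world's x, y, z in degrees, then the finger opening in mm, from 0 to 85.4. A call has exactly 8 rows; each row shifts and turns the pose as measured when the row begins; what a row does not reach is not made up. A row lasts 1/10 s, in which the tool goes at most 50 mm and 8.59 degrees, less where a joint would pass 70% of its speed; a pose out of reach is approached as far as the arm can. A call is refused whole if a number of a shift passes 50 or a number of a turn 8.59, either way. A call with a gripper value outside its range is refused whole. The fingers move at their own pace and stop on an object; "force" is the grip in N (left out, the last holds). Time passes only in rows, so rows that do not move let the fingers close, or fill a call up. It gives the time, the measured TCP pose, the force and the opening at its end, in the units of the state.
- arm.observe(): the state, without advancing time (a new reading comes with each control period).
- arm.get_image(name): name is "scene" or "top" or "wrist"; returns a dict with "frame" (400x640x3 uint8, blue, green, red), "z_map" (400x640 float32, m along the optical axis (not along the pixel's ray), 0 where there is no reading), "K" (3x3 intrinsics, pixels), "position" and "rotation" of the camera in the world. Camera axes: x right, y up, looking along -z (the intrinsics and any distortion apply to the point x, -y, -z); pixel columns grow to the right and rows downward; lengths in m; the calibration is good to about 2 mm. A picture is of the moment at which its call begins.
- arm.job_done(): hands the job in, once; it reports no verdict.
Trained networks look in a picture, given as the dict that the camera call returned (one of the last four; its "shot" number tells which), for a name from the list of things; names that differ only in an ending like _2 or _b are one class to them, and where a whole thing is asked for, a point or a joint stands for the part that bears it (a point fixed in the world has none). Each returns a list of dicts, best first, with "conf" (0 to 1); they miss things now and then, are a little off and sometimes report something else, mostly with a low value. They report only what shows in the picture. A call takes as long as a camera call. They do not tell look-alikes from the thing itself.
- arm.boxes_of(name, picture): "at" ([x, y, z] in m, in world coordinates, good to about 4 mm: the middle of the surface that is visible of it).
- arm.masks_of(name, picture): "pixels" (400x640 bool, what is visible of it).
- arm.tip_of(name, picture): "at" ([x, y, z] in m, in world coordinates, good to about 4 mm: a listed point, or the origin of a listed thing).
The state is a dict: "time_s": time; "qpos": joint angles; "qd": joint speeds; "joint_torque": joint torques, N m; "eef_pos": TCP position; "tool_rot": TCP orientation; "wrist_force": force on the tool from outside, world axes, zero at the start; "moment": the same for the moment, N m; "grip_width": finger opening in m.
Only numpy, scipy, OpenCV 4.12 (cv2) and the standard library are available. Lean on these libraries where they do the work, as an engineer would, in place of code of your own. Each camera call takes 0.05 s, during which the arm holds its last target.

## Working session

There is one attempt and no reset: what is moved stays moved. The work goes in short steps, Python scripts to look and compute and a tool call to move; the robot and the scene stay as the last step left them, time stands still between calls to the robot, and variables do not carry over. Pictures are saved under pics/ and viewed, and the job is handed in when it is done.

Besides the shell and the picture viewer there is one more tool, called after "Emit:" by a JSON object that holds its "fn" and its "kwargs". send_rows: Moves the arm, as the interface text tells. Its arguments: {"type":"object","properties":{"steps":{"type":"array"},"force":{"type":"number"}},"required":["steps"]}

```bash
ls; mkdir -p pics; python3 - <<'E'
from bench import arm
import cv2
s=arm.observe(); print(s)
for n in ["scene","top"]:
    p=arm.get_image(n); cv2.imwrite(f"pics/{n}0.png",p["frame"]); print(n,p["position"],p["K"].tolist() if hasattr(p["K"],'tolist') else p["K"])
    for t in ["casing_a","cradle","tray","terminal_0","antenna","reel"]:
        for d in arm.boxes_of(t,p): print(t,d)
        for d in arm.tip_of(t,p): print(' tip',t,d)
E
```

```text
pics
{'time_s': 0.0, 'qpos': array([-1.42122463e+00,  2.17801093e-01,  1.61492536e+00, -1.09755805e-05,
        1.31129665e+00, -1.12199307e-01]), 'qd': array([-0.00050296, -0.00191243, -0.00084917,  0.00128178,  0.00025902,
        0.00062812]), 'joint_torque': array([-1.56681006e-03, -3.96846414e+01, -3.03854585e+01, -3.23475788e-04,
        9.79197328e-03, -1.00577671e-05]), 'eef_pos': array([ 0.16164135, -0.60289283,  0.22994374]), 'tool_rot': array([-3.11231209e+00, -4.09703208e-01,  8.79218045e-05]), 'wrist_force': array([ 0.36731374,  0.42414343, -0.73073099]), 'moment': array([ 0.02070236, -0.00360258,  0.03873604]), 'grip_width': 0.08508847339995683}
scene [ 1.1127542  -0.46791543  1.10538152] [[465.76740966013244, 0.0, 322.8571471723416], [0.0, 465.76740966013244, 194.38637409752988], [0.0, 0.0, 1.0]]
casing_a {'at': [0.4845, -0.0209, 0.0679], 'conf': 0.83}
casing_a {'at': [0.4935, -0.2153, 0.0717], 'conf': 0.83}
casing_a {'at': [0.474, 0.1871, 0.0656], 'conf': 0.69}
 tip casing_a {'at': [0.4723, -0.0054, -0.004], 'conf': 0.93}
 tip casing_a {'at': [0.4848, -0.2056, -0.0018
[... 1703 characters left out ...]
: 0.76}
tray {'at': [0.8531, -0.0506, 0.0058], 'conf': 0.59}
 tip tray {'at': [0.8502, -0.0519, 0.0018], 'conf': 0.98}
 tip tray {'at': [0.6592, 0.1797, -0.0018], 'conf': 0.7}
 tip tray {'at': [0.8115, 0.1809, -0.001], 'conf': 0.69}
terminal_0 {'at': [0.6708, -0.0143, 0.0081], 'conf': 0.57}
terminal_0 {'at': [0.602, -0.0041, 0.005], 'conf': 0.49}
 tip terminal_0 {'at': [0.6031, -0.0016, -0.0034], 'conf': 0.6}
 tip terminal_0 {'at': [0.6705, -0.0112, -0.0005], 'conf': 0.46}
antenna {'at': [0.4619, 0.1912, 0.0788], 'conf': 0.62}
antenna {'at': [0.5988, 0.3167, 0.0065], 'conf': 0.52}
 tip antenna {'at': [0.5981, 0.324, -0.0036], 'conf': 0.53}
reel {'at': [0.5916, -0.4719, 0.0593], 'conf': 0.94}
```

View pics/scene0.png

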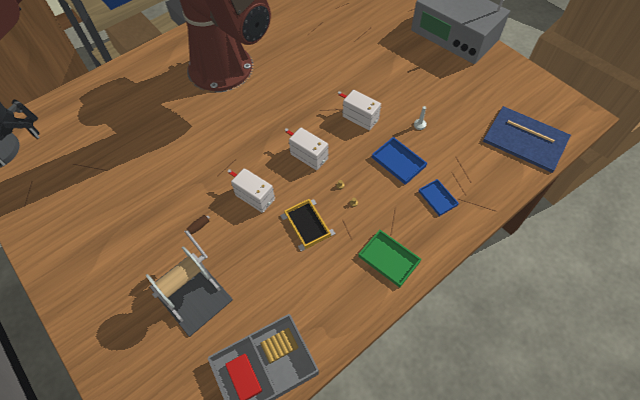

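View pics/top0.png

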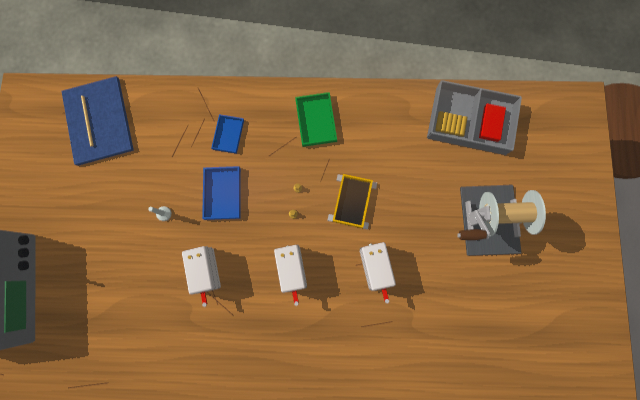

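The top view shows the casings at about (200,270), (290,268) and (377,266), and the cradle at (353,200). Things that could be taken for the tray:
- large blue tray (222,193)
- small blue tray (229,134)
- green tray (318,119)
- navy book (97,120)

I choose (222,193), since it is blue and the larger one. Next I measure poses and check a close crop.

```bash
cat > h.py <<'E'
from bench import arm
import cv2, numpy as np
np.set_printoptions(precision=4,suppress=True)
def cloud(p):
    K=np.array(p["K"]);z=p["z_map"];v,u=np.mgrid[0:400,0:640]
    c=np.stack([(u-K[0,2])/K[0,0]*z,-(v-K[1,2])/K[1,1]*z,-z],-1)
    R=np.array(p["rotation"])
    return c@R.T+np.array(p["position"])
def rect(pts):
    (c,(w,h),a)=cv2.minAreaRect((pts[:,:2]*1000).astype(np.float32))
    if w<h: w,h,a=h,w,a+90
    a=(a+90)%180-90
    return np.array(c)/1000,(w,h),a
E
python3 - <<'E'
from h import *
p=arm.get_image("top");P=cloud(p);f=p["frame"].astype(int);hsv=cv2.cvtColor(p["frame"],cv2.COLOR_BGR2HSV)
cv2.imwrite("pics/crop1.png",cv2.resize(p["frame"][100:310,140:420],None,fx=2.8,fy=2.8,interpolation=cv2.INTER_CUBIC))
def comps(m,lo):
    n,l,s,c=cv2.connectedComponentsWithStats(m.astype(np.uint8),connectivity=8)
    for i in range(1,n):
        if s[i,4]>=lo: yield l==i,s[i,4],c[i]
for nm,m in [("white",(P[...,2]>0.065)&(P[...,2]<0.09)&(hsv[...,1]<60)&(P[...,0]<.56)),
             ("red",(hsv[...,1]>150)&((hsv[...,0]<6)|(hsv[...,0]>174))&(P[...,2]>.045)&(P[...,2]<.08)),
             ("blue",(hsv[...,0]>105)&(hsv[...,0]<125)&(hsv[...,1]>120)),
             ("yellow",(hsv[...,0]>20)&(hsv[...,0]<32)&(hsv[...,1]>140)&(P[...,2]<.04)),
             ("green",(hsv[...,0]>50)&(hsv[...,0]<80)&(hsv[...,1]>120))]:
    for mm,a,c in comps(m,15 if nm=="red" else 60):
        q=P[mm]; print(nm,c,a,"med",np.median(q,0),rect(q))
print("tall antenna/terminal z", [P[205:222,150:175,2].max(),P[183:193,290:303,2].max(),P[208:218,287:300,2].max()])
E
```

```text
Traceback (most recent call last):
  File "h.py", line 8, in cloud
    return c@R.T+np.array(p["position"])
           ~~~~~^~~~~~~~~~~~~~~~~~~~~~~~
ValueError: operands could not be broadcast together with shapes (400,640) (3,)
```

```bash
ls pics
```

```text
scene0.png
top0.png
```

```bash
sed -i 's/R=np.array(p\["rotation"\])/R=np.array(p["rotation"]);R=R if R.ndim==2 else cv2.Rodrigues(R.astype(float))[0]/' h.py
cat > m.py <<'E'
from h import *
p=arm.get_image("top");P=cloud(p);hsv=cv2.cvtColor(p["frame"],cv2.COLOR_BGR2HSV)
print(p["rotation"])
cv2.imwrite("pics/crop1.png",cv2.resize(p["frame"][100:310,140:420],None,fx=2.8,fy=2.8,interpolation=cv2.INTER_CUBIC))
def comps(m,lo):
    n,l,s,c=cv2.connectedComponentsWithStats(m.astype(np.uint8),connectivity=8)
    for i in range(1,n):
        if s[i,4]>=lo: yield l==i,s[i,4],c[i]
for nm,m in [("white",(P[...,2]>0.065)&(P[...,2]<0.09)&(hsv[...,1]<60)&(P[...,0]<.56)),
             ("red",(hsv[...,1]>150)&((hsv[...,0]<6)|(hsv[...,0]>174))&(P[...,2]>.045)&(P[...,2]<.08)),
             ("blue",(hsv[...,0]>105)&(hsv[...,0]<125)&(hsv[...,1]>120)),
             ("yellow",(hsv[...,0]>20)&(hsv[...,0]<32)&(hsv[...,1]>140)&(P[...,2]<.04)),
             ("green",(hsv[...,0]>50)&(hsv[...,0]<80)&(hsv[...,1]>120))]:
    for mm,a,c in comps(m,15 if nm=="red" else 60):
        q=P[mm]; print(nm,c,a,"med",np.median(q,0),rect(q))
print("tall antenna/terminal z", [P[205:222,150:175,2].max(),P[183:193,290:303,2].max(),P[208:218,287:300,2].max()])
E
python3 m.py
```

```text
[ 0.1549 -0.1212 -1.5413]
white [ 11.2727 256.2464] 418 med [0.4822 0.6314 0.0775] (array([0.4836, 0.6316]), (111.04771423339844, 7.05530309677124), 9.023258209228516)
white [378.1549 266.3162] 1072 med [ 0.4808 -0.2037  0.0738] (array([ 0.483 , -0.2041]), (98.92750549316406, 55.580116271972656), 14.088276863098145)
white [289.5071 268.4356] 1063 med [ 0.471  -0.0051  0.0737] (array([ 0.473 , -0.0044]), (99.40386199951172, 55.68354415893555), 12.840782165527344)
white [197.3938 270.1057] 1069 med [0.4621 0.2029 0.0734] (array([0.4636, 0.2051]), (98.9026107788086, 57.34177780151367), 15.431441307067871)
white [ 10.1223 338.9424] 139 med [0.3026 0.6044 0.0777] (array([0.3017, 0.6043]), (34.71343994140625, 6.863182067871094), 1.6245511770248413)
red [384.5227 293.5682] 44 med [ 0.4219 -0.2198  0.0612] (array([ 0.4216, -0.22  ]), (22.116315841674805, 8.646413803100586), 14.844832420349121)
red [294.75   295.8182] 44 med [ 0.4108 -0.0186  0.061 ] (array([ 0.4105, -0.0187]), (24.193321228027344, 9.36569881439209), 13.5660400390625)
red [203.4091 296.8864] 44 med [0.4029 0.1883 0.0612] (arr
[... 662 characters left out ...]
 [352.8363 200.4736] 397 med [ 0.6405 -0.1513  0.0157] (array([ 0.6426, -0.1487]), (120.78079223632812, 77.34133911132812), -11.152023315429688)
green [315.7159 119.1778] 1732 med [ 0.8539 -0.0512  0.004 ] (array([ 0.6928, -0.0787]), (456.11090087890625, 88.9334487915039), 9.714837074279785)
green [ 15.8969 303.8744] 223 med [0.3735 0.6122 0.0658] (array([0.3751, 0.6122]), (90.18228912353516, 6.796067714691162), 9.554073333740234)
green [  8.5397 322.3333] 63 med [0.337  0.6063 0.0875] (array([0.3395, 0.6072]), (36.25182342529297, 5.774078845977783), 7.555029392242432)
tall antenna/terminal z [np.float64(0.9843562765362304), np.float64(0.023826727313530305), np.float64(0.025993054845175556)]
```

View pics/crop1.png

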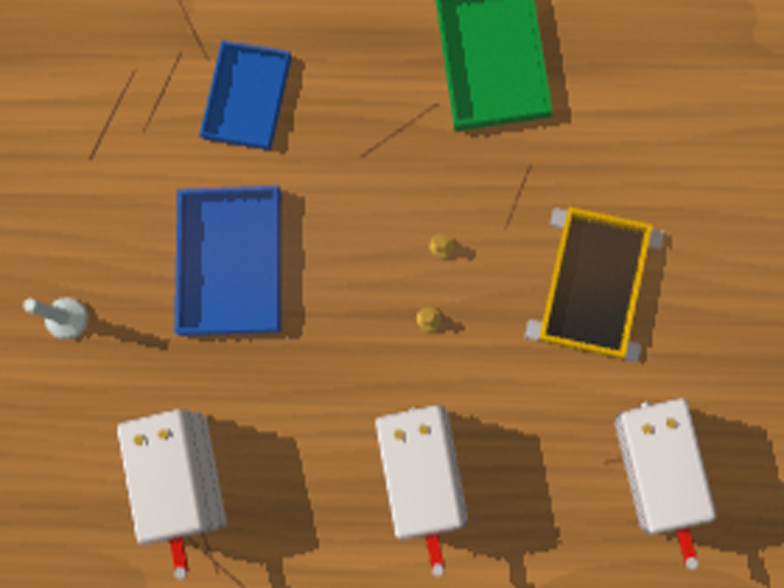

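The close crop shows the large blue tray at (228,260) against the small one at (246,95), so the choice holds. Casing poses agree with their booms. I redo the tray fit without the depth holes and locate the cradle posts and crank.

```bash
python3 - <<'E'
from h import *
for cam in ["top","scene"]:
    p=arm.get_image(cam);P=cloud(p);hsv=cv2.cvtColor(p["frame"],cv2.COLOR_BGR2HSV);ok=p["z_map"]>0
    def near(c,r): return ok&(np.hypot(P[...,0]-c[0],P[...,1]-c[1])<r)
    m=near((.658,.18),.1)&(hsv[...,0]>105)&(hsv[...,0]<125)&(hsv[...,1]>120)
    print(cam,"tray",rect(P[m]),"rim",rect(P[m&(P[...,2]>.013)]))
    m=near((.642,-.149),.09)&(hsv[...,0]>20)&(hsv[...,0]<32)&(hsv[...,1]>140)
    print("cradle",rect(P[m]))
    m=near((.642,-.149),.1)&(hsv[...,1]<60)&(P[...,2]>.005)
    print("posts z",np.percentile(P[m][:,2],[5,50,95,100]),m.sum())
    for c in [(.483,-.204),(.473,-.0045),(.4636,.205)]:
        m=near(c,.07)&(P[...,2]>.068)&(P[...,2]<.08)&(hsv[...,1]<60); print("cas",rect(P[m]))
    m=near((.58,-.45),.15)&(P[...,2]>.06); q=P[m]; print("reel high x",q[:,0].min(),q[:,0].max(),"y",q[:,1].min(),q[:,1].max(),"z",q[:,2].max())
    print(arm.tip_of("crank_grip",p))
E
```

```text
top tray (array([0.6541, 0.179 ]), (128.64205932617188, 89.52193450927734), 3.821617841720581) rim (array([0.6542, 0.179 ]), (128.49534606933594, 88.59394073486328), 3.548532009124756)
cradle (array([ 0.6426, -0.1488]), (121.06993103027344, 77.4694595336914), -11.245620727539062)
posts z [0.0051 0.0062 0.0082 0.0088] 95
cas (array([ 0.4831, -0.2041]), (98.89197540283203, 55.3824348449707), 13.91954517364502)
cas (array([ 0.473 , -0.0043]), (99.03067016601562, 55.3453369140625), 12.996583938598633)
cas (array([0.4639, 0.2046]), (99.29727172851562, 55.96348190307617), 15.104915618896484)
reel high x 0.5389699464373607 0.6555098901481531 y -0.5392186789887778 -0.35394870610282014 z 0.1770424054374693
[{'at': [0.5476, -0.3874, 0.1592], 'conf': 0.94}]
scene tray (array([0.6537, 0.1816]), (130.36338806152344, 105.77652740478516), 2.912357807159424) rim (array([0.654 , 0.1757]), (130.18690490722656, 94.31959533691406), 3.325401544570923)
cradle (array([ 0.6407, -0.1491]), (122.54554748535156, 80.78741455078125), -11.990440368652344)
posts z [0.0052 0.0067 0.0097 0.0126] 452
cas (array([ 0.4824, -0.2083]), (101.26025390625, 56.652400970458984), 14.886129379272461)
cas (array([ 0.4716, -0.0084]), (101.13752746582031, 57.4164924621582), 12.436747550964355)
cas (array([0.4638, 0.202 ]), (97.9386978149414, 59.70378494262695), 15.380985260009766)
reel high x 0.5386504900856596 0.6540246034509203 y -0.5525269557648156 -0.35730276362988694 z 0.17824473737642732
[{'at': [0.5479, -0.3849, 0.1624], 'conf': 0.64}]
```

Emit:
{"fn": "send_rows", "kwargs": {"steps": [[[30, 37, -8, 0, 0, 0, 85], [30, 37, -8, 0, 0, 0, 85], [30, 37, -8, 0, 0, 0, 85], [30, 37, -8, 0, 0, 0, 85], [30, 37, -8, 0, 0, 0, 85], [30, 37, -8, 0, 0, 0, 85], [30, 37, -8, 0, 0, 0, 85], [30, 37, -8, 0, 0, 0, 85]]], "force": 30}}

```text
time_s: 2.4
eef_pos: [0.4049, -0.3043, 0.1691]
tool_rot: [3.105, 0.388, 0.004]
wrist_force: [-0.2, -0.3, -0.5]
grip_width: 0.0849
```

Emit:
{"fn": "send_rows", "kwargs": {"steps": [[[26, 33, -4, 0, 0, 0, 85], [26, 33, -4, 0, 0, 0, 85], [20, 26, -4, 0, 0, 0, 85], [6, 8, -4, 0, 0, 0, 85], [0, 0, 0, 0, 0, 0, 85], [0, 0, 0, 0, 0, 0, 85], [0, 0, 0, 0, 0, 0, 85], [0, 0, 0, 0, 0, 0, 85]]]}}

```text
time_s: 3.2
eef_pos: [0.4866, -0.1973, 0.1526]
tool_rot: [3.103, 0.397, 0.005]
wrist_force: [0.7, -0.7, -0.4]
grip_width: 0.0847
```

```bash
cat > w.py <<'E'
from h import *
import sys
name=sys.argv[1]
p=arm.get_image("wrist"); cv2.imwrite(f"pics/{name}.png",p["frame"])
F=[]
for i in range(6):
    s=arm.observe();F.append(np.r_[s["wrist_force"],s["moment"]]); arm.get_image("wrist")
print("F mean",np.mean(F,0),"sd",np.std(F,0))
s=arm.observe();print(s["time_s"],s["eef_pos"],"yaw",2*np.degrees(np.arctan2(s["tool_rot"][1],s["tool_rot"][0])),s["grip_width"],s["joint_torque"][1:3],s["qpos"])
E
python3 w.py w1
```

```text
F mean [-0.1294  0.2513  0.0632  0.0306  0.0183 -0.0041] sd [0.4122 0.258  0.5609 0.0327 0.029  0.0313]
3.55 [ 0.487  -0.1963  0.1525] yaw 14.6712891528578 0.08482225545361963 [-31.5242 -27.9599] [-0.512   0.0827  1.9224 -0.0094  1.1262  0.8068]
```

View pics/w1.png

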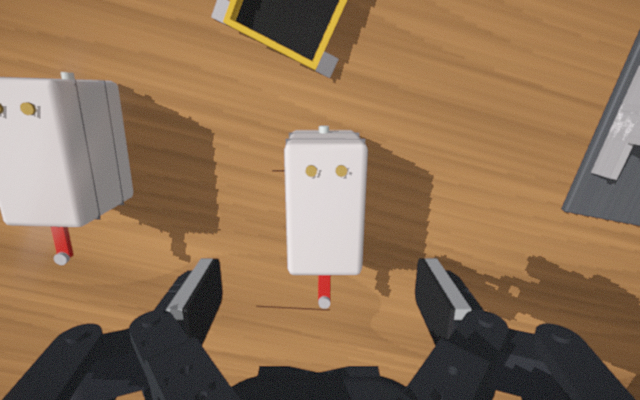

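Emit:
{"fn": "send_rows", "kwargs": {"steps": [[[-4, -7, 0, 0, 0, 0, 85], [0, 0, -25, 0, 0, 0, 85], [0, 0, -30, 0, 0, 0, 85], [0, 0, -30, 0, 0, 0, 85], [0, 0, -20, 0, 0, 0, 85], [0, 0, -8, 0, 0, 0, 85], [0, 0, 0, 0, 0, 0, 85], [0, 0, 0, 0, 0, 0, 85]]]}}

```text
time_s: 4.35
eef_pos: [0.4838, -0.2078, 0.0392]
tool_rot: [3.097, 0.399, 0.012]
wrist_force: [-0.2, -0.1, 0.5]
grip_width: 0.0851
```

```bash
python3 w.py w2; python3 - <<'E'
from h import *
p=arm.get_image("scene");cv2.imwrite("pics/s2.png",cv2.resize(p["frame"][120:250,180:360],None,fx=4,fy=4))
E
```

```text
F mean [-0.0008 -0.0366  0.0616  0.0204  0.0083 -0.0064] sd [0.3652 0.618  0.4397 0.0383 0.0303 0.0219]
4.7 [ 0.4842 -0.2077  0.0396] yaw 14.706042568763657 0.08518482740986813 [-34.2756 -23.5141] [-0.5327  0.2531  1.9777 -0.0128  0.8918  0.7893]
```

View pics/w2.png

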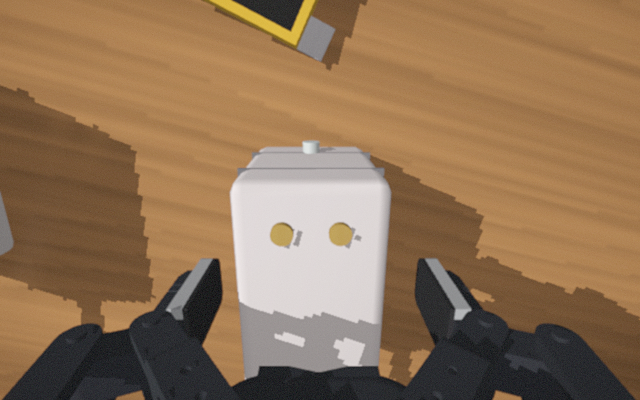

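View pics/s2.png

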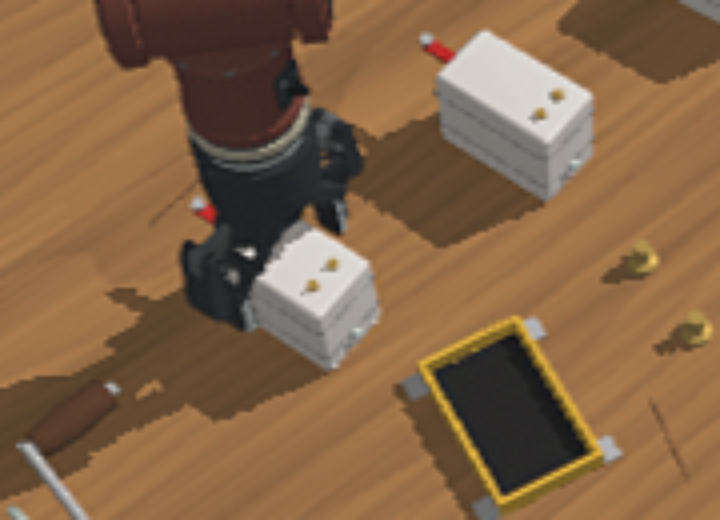

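The wrist view shows the casing at (310,250), straddled by the pads, and 3–4 mm off centre in y. I nudge it and close.

Emit:
{"fn": "send_rows", "kwargs": {"steps": [[[0, 4, -4, 0, 0, 0, 85], [0, 0, 0, 0, 0, 0, 70], [0, 0, 0, 0, 0, 0, 60], [0, 0, 0, 0, 0, 0, 50], [0, 0, 0, 0, 0, 0, 50], [0, 0, 0, 0, 0, 0, 50], [0, 0, 0, 0, 0, 0, 50], [0, 0, 0, 0, 0, 0, 50]]], "force": 30}}

```text
time_s: 5.55
eef_pos: [0.4842, -0.2032, 0.0355]
tool_rot: [3.096, 0.4, 0.014]
wrist_force: [-0.7, 0.5, 0.7]
grip_width: 0.0559
```

```bash
python3 w.py w3
```

```text
F mean [-0.0905 -0.2825  0.353   0.0472  0.0541 -0.0054] sd [0.2374 0.3952 0.3074 0.0257 0.0131 0.0271]
5.9 [ 0.4843 -0.2032  0.0355] yaw 14.723968943920706 0.055354526839801035 [-34.0927 -23.222 ] [-0.5251  0.2573  1.9825 -0.013   0.8828  0.7968]
```

Emit:
{"fn": "send_rows", "kwargs": {"steps": [[[0, 0, 8, 0, 0, 0, 50], [0, 0, 12, 0, 0, 0, 50], [0, 0, 15, 0, 0, 0, 50], [0, 0, 10, 0, 0, 0, 50], [0, 0, 5, 0, 0, 0, 50], [0, 0, 0, 0, 0, 0, 50], [0, 0, 0, 0, 0, 0, 50], [0, 0, 0, 0, 0, 0, 50]]]}}

```text
time_s: 6.7
eef_pos: [0.4835, -0.2028, 0.0895]
tool_rot: [3.096, 0.4, 0.014]
wrist_force: [-0.1, -0.2, -2.2]
grip_width: 0.0556
```

```bash
python3 w.py w4;python3 w.py w4
```

```text
F mean [-0.0064  0.2146 -0.9302 -0.0044  0.0133  0.003 ] sd [0.4734 0.344  0.4679 0.0137 0.0363 0.0284]
7.05 [ 0.4836 -0.2028  0.0894] yaw 14.734476245891543 0.05563272027352203 [-33.2154 -26.0359] [-0.525   0.1656  1.9665 -0.0121  0.9907  0.7951]
F mean [ 0.1204  0.0952 -0.739   0.0254  0.0157  0.0057] sd [0.4637 0.3894 0.5313 0.04   0.0173 0.0205]
7.4 [ 0.4838 -0.203   0.0898] yaw 14.728148044416393 0.055564335866780876 [-33.2059 -26.0623] [-0.5251  0.1652  1.9662 -0.0122  0.9908  0.7952]
```

View pics/w4.png

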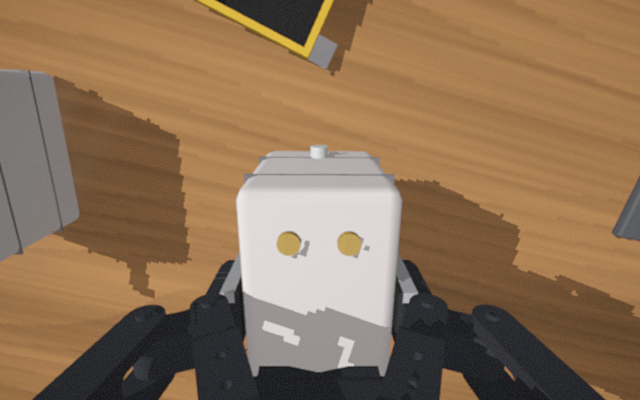

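C1 lifts level and changes the force by about −0.9 N, so it reads as the empty one. It goes to the tray: up, then across.

Emit:
{"fn": "send_rows", "kwargs": {"steps": [[[0, 0, 20, 0, 0, 0, 50], [0, 0, 30, 0, 0, 0, 50], [8, 12, 20, 0, 0, -1, 50], [14, 30, 0, 0, 0, -1.5, 50], [16, 36, 0, 0, 0, -1.5, 50], [16, 36, 0, 0, 0, -1.5, 50], [16, 36, 0, 0, 0, -1.5, 50], [16, 36, 0, 0, 0, -1.5, 50]]]}}

```text
time_s: 8.2
eef_pos: [0.5708, -0.0151, 0.1637]
tool_rot: [3.116, 0.144, 0.016]
wrist_force: [-0.3, 0.2, -0.8]
grip_width: 0.056
```

Emit:
{"fn": "send_rows", "kwargs": {"steps": [[[16, 36, 0, 0, 0, -1.5, 50], [16, 36, 0, 0, 0, -1, 50], [16, 36, 0, 0, 0, 0, 50], [14, 30, 0, 0, 0, 0, 50], [8, 15, 0, 0, 0, 0, 50], [0, 0, 0, 0, 0, 0, 50], [0, 0, 0, 0, 0, 0, 50], [0, 0, 0, 0, 0, 0, 50]]]}}

```text
time_s: 9.0
eef_pos: [0.6433, 0.1496, 0.1628]
tool_rot: [3.119, 0.084, 0.016]
wrist_force: [-0.3, -0.7, -1.4]
grip_width: 0.0556
```

Emit:
{"fn": "send_rows", "kwargs": {"steps": [[[6, 16, 0, 0, 0, 0, 50], [5, 13, -10, 0, 0, 0, 50], [0, 0, -25, 0, 0, 0, 50], [0, 0, -25, 0, 0, 0, 50], [0, 0, -20, 0, 0, 0, 50], [0, 0, -10, 0, 0, 0, 50], [0, 0, 0, 0, 0, 0, 50], [0, 0, 0, 0, 0, 0, 50]]]}}

```text
time_s: 9.8
eef_pos: [0.6561, 0.1811, 0.0686]
tool_rot: [3.12, 0.076, 0.02]
wrist_force: [-0.8, -0.7, -0.1]
grip_width: 0.0559
```

```bash
python3 w.py w5; python3 - <<'E'
from h import *
s=arm.observe();R=cv2.Rodrigues(s["tool_rot"].astype(float))[0];print(R)
p=arm.get_image("top");P=cloud(p);cv2.imwrite("pics/t5.png",cv2.resize(p["frame"][100:310,140:420],None,fx=2.8,fy=2.8))
E
```

```text
F mean [-0.1577 -0.2311 -1.1782  0.0283  0.0103  0.0078] sd [0.3389 0.4203 0.6937 0.0309 0.0271 0.0156]
10.15 [0.6567 0.1809 0.0699] yaw 2.801365679359092 0.05597977100616154 [-47.6822 -27.2196] [ 0.1757  0.4914  1.5785 -0.0251  1.0603  1.7098]
[[ 0.9987  0.0487  0.0151]
 [ 0.049  -0.9986 -0.0196]
 [ 0.0142  0.0203 -0.9997]]
```

View pics/w5.png

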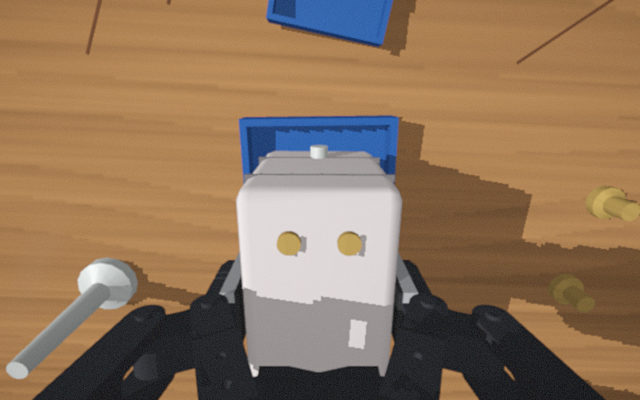

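View pics/t5.png

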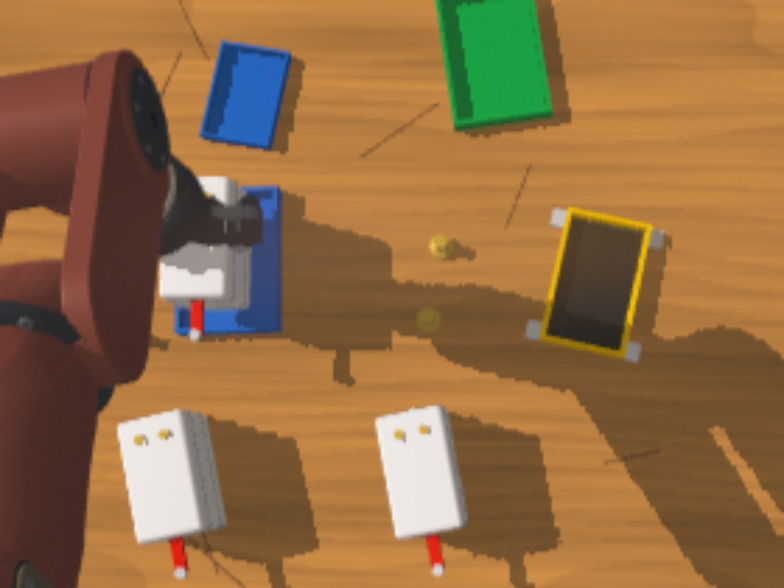

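Casing is centred over the large blue tray. Lowering.

Emit:
{"fn": "send_rows", "kwargs": {"steps": [[[-1, -2, -8, 0, 0, 0, 50], [0, 0, -8, 0, 0, 0, 50], [0, 0, -5, 0, 0, 0, 50], [0, 0, -3, 0, 0, 0, 50], [0, 0, -2, 0, 0, 0, 50], [0, 0, 0, 0, 0, 0, 50], [0, 0, 0, 0, 0, 0, 50], [0, 0, 0, 0, 0, 0, 50]]]}}

```text
time_s: 11.0
eef_pos: [0.655, 0.1784, 0.0408]
tool_rot: [3.12, 0.076, 0.021]
wrist_force: [-0.5, -0.8, -1.3]
grip_width: 0.0552
```

```bash
python3 w.py w6
```

```text
F mean [ 0.0832  0.4403 -0.9275  0.011   0.0174  0.017 ] sd [0.6473 0.4028 0.5174 0.022  0.0223 0.03  ]
11.35 [0.655  0.1784 0.0409] yaw 2.7797132240903655 0.05570921449366967 [-48.1482 -26.3356] [ 0.1725  0.5257  1.5913 -0.0257  1.0143  1.7082]
```

Emit:
{"fn": "send_rows", "kwargs": {"steps": [[[0, 0, -1.5, 0, 0, 0, 50], [0, 0, -1.5, 0, 0, 0, 50], [0, 0, 0, 0, 0, 0, 50], [0, 0, 0, 0, 0, 0, 58], [0, 0, 0, 0, 0, 0, 62], [0, 0, 0, 0, 0, 0, 68], [0, 0, 0, 0, 0, 0, 72], [0, 0, 0, 0, 0, 0, 72]]]}}

```text
time_s: 12.15
eef_pos: [0.6564, 0.1786, 0.0399]
tool_rot: [3.121, 0.076, 0.025]
wrist_force: [-0.1, -0.2, 0.9]
grip_width: 0.0719
```

```bash
python3 w.py w7
```

```text
F mean [ 0.1065 -0.1255 -0.2501  0.0088 -0.0121 -0.017 ] sd [0.4925 0.4662 0.2756 0.0134 0.0158 0.0168]
12.5 [0.6564 0.1786 0.0399] yaw 2.7790437818290097 0.07226561325827312 [-47.5502 -25.8714] [ 0.1724  0.5281  1.59   -0.0259  1.0108  1.7083]
```

View pics/w7.png

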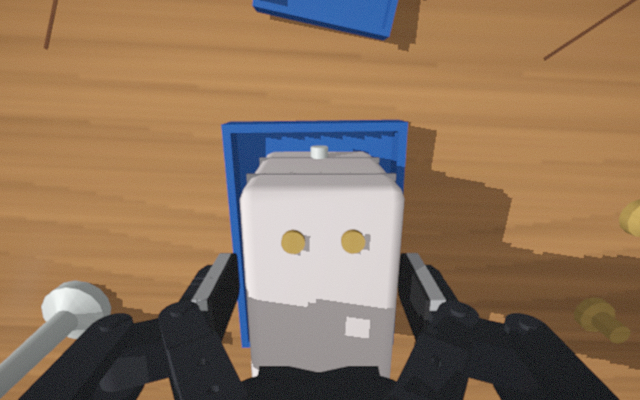

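Emit:
{"fn": "send_rows", "kwargs": {"steps": [[[0, 0, 15, 0, 0, 0, 72], [0, 0, 35, 0, 0, 0, 75], [0, 0, 40, 0, 0, 0, 85], [0, 0, 20, 1.1, 0.9, 0, 85], [-30, 4, 0, 0, 0, 3, 85], [-40, 5, 0, 0, 0, 3, 85], [-40, 5, 0, 0, 0, 3, 85], [-35, 5, 0, 0, 0, 3, 85]]]}}

```text
time_s: 13.3
eef_pos: [0.5137, 0.1972, 0.1644]
tool_rot: [-3.112, -0.411, -0.023]
wrist_force: [-0.5, -0.0, -0.8]
grip_width: 0.0851
```

Emit:
{"fn": "send_rows", "kwargs": {"steps": [[[-25, 4, 0, 0, 0, 0, 85], [-15, 3, 0, 0, 0, 0, 85], [0, 0, 0, 0, 0, 0, 85], [0, 0, 0, 0, 0, 0, 85], [0, 0, 0, 0, 0, 0, 85], [0, 0, 0, 0, 0, 0, 85], [0, 0, 0, 0, 0, 0, 85], [0, 0, 0, 0, 0, 0, 85]]]}}

```text
time_s: 14.1
eef_pos: [0.473, 0.205, 0.1708]
tool_rot: [-3.111, -0.415, -0.036]
wrist_force: [-0.5, 0.5, -0.3]
grip_width: 0.0848
```

```bash
cat >> w.py <<'E'
R=cv2.Rodrigues(s["tool_rot"].astype(float))[0];a=R[:,2];print("tilt fix deg x,y:",np.degrees([-a[1],a[0]]))
E
python3 w.py w8;python3 - <<'E'
from h import *
p=arm.get_image("top");P=cloud(p);hsv=cv2.cvtColor(p["frame"],cv2.COLOR_BGR2HSV);ok=p["z_map"]>0
cv2.imwrite("pics/t8.png",cv2.resize(p["frame"][100:310,140:420],None,fx=2.8,fy=2.8))
m=ok&(np.hypot(P[...,0]-.655,P[...,1]-.179)<.08)&(P[...,2]>.072)&(P[...,2]<.09)&(hsv[...,1]<60);print(rect(P[m]),np.median(P[m],0))
E
```

```text
F mean [ 0.3107  0.0158 -0.2371 -0.012   0.0172  0.0086] sd [0.3714 0.4272 0.4902 0.0168 0.0329 0.0104]
14.45 [0.4723 0.2051 0.1707] yaw -344.7873961097632 0.08514459199560172 [-29.7979 -28.5847] [ 0.2734  0.0293  1.9413 -0.0001  1.148   1.5787]
tilt fix deg x,y: [-0.3518  1.2693]
(array([0.6538, 0.1772]), (98.39685821533203, 55.762184143066406), 1.7528969049453735) [0.6514 0.1767 0.0777]
```

View pics/t8.png

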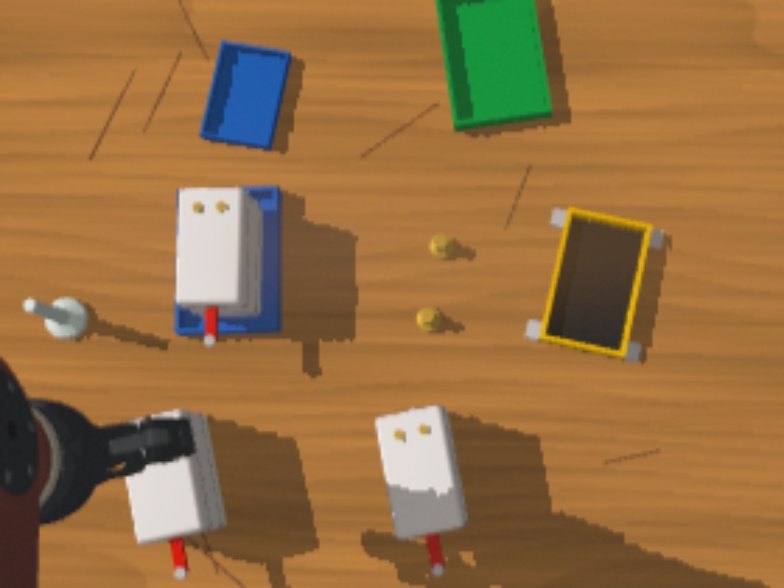

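View pics/w8.png

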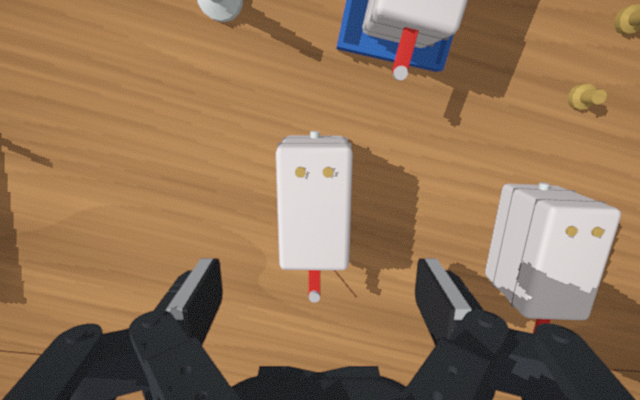

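C1 now rests in the tray at about (225,250) in the crop. The measured centre is (0.654, 0.177). Next is C3, at (313,210) in the wrist view.

Emit:
{"fn": "send_rows", "kwargs": {"steps": [[[-8, 0, 0, -0.35, 1.25, 0, 85], [0, 0, -25, 0, 0, 0, 85], [0, 0, -35, 0, 0, 0, 85], [0, 0, -30, 0, 0, 0, 85], [0, 0, -20, 0, 0, 0, 85], [0, 0, -10, 0, 0, 0, 85], [0, 0, 0, 0, 0, 0, 85], [0, 0, 0, 0, 0, 0, 85]]]}}

```text
time_s: 15.3
eef_pos: [0.4635, 0.2062, 0.0501]
tool_rot: [-3.113, -0.417, 0.0]
wrist_force: [-0.1, -0.0, 0.5]
grip_width: 0.0846
```

```bash
python3 w.py w9
```

```text
F mean [-0.4072 -0.331   0.3051  0.0091 -0.0085 -0.0214] sd [0.2251 0.4807 0.3217 0.0348 0.0241 0.0198]
15.65 [0.4639 0.2063 0.0505] yaw -344.7487153884291 0.08464989025699822 [-32.6265 -23.7888] [0.2799 0.2071 2.0083 0.0005 0.9246 1.5842]
tilt fix deg x,y: [-0.0448  0.081 ]
```

View pics/w9.png

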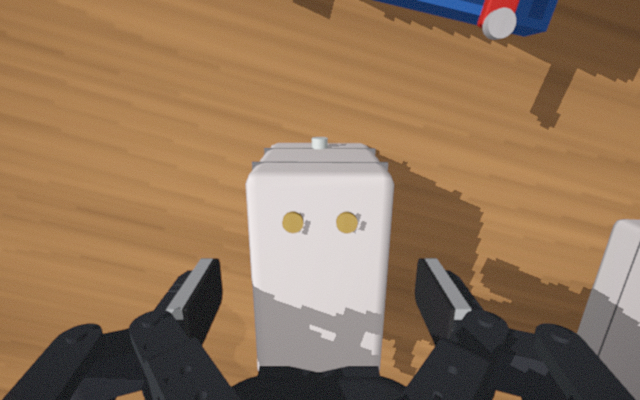

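Well centred between the pads. Down 14 mm, then close.

Emit:
{"fn": "send_rows", "kwargs": {"steps": [[[0, -1, -10, 0, 0, 0, 85], [0, 0, -4, 0, 0, 0, 80], [0, 0, 0, 0, 0, 0, 70], [0, 0, 0, 0, 0, 0, 60], [0, 0, 0, 0, 0, 0, 50], [0, 0, 0, 0, 0, 0, 50], [0, 0, 0, 0, 0, 0, 50], [0, 0, 0, 0, 0, 0, 50]]], "force": 40}}

```text
time_s: 16.45
eef_pos: [0.4643, 0.2053, 0.0357]
tool_rot: [-3.113, -0.416, -0.004]
wrist_force: [0.3, -0.6, -0.1]
grip_width: 0.0558
```

Emit:
{"fn": "send_rows", "kwargs": {"steps": [[[0, 0, 0, 0, 0, 0, 50], [0, 0, 8, 0, 0, 0, 50], [0, 0, 12, 0, 0, 0, 50], [0, 0, 15, 0, 0, 0, 50], [0, 0, 10, 0, 0, 0, 50], [0, 0, 5, 0, 0, 0, 50], [0, 0, 0, 0, 0, 0, 50], [0, 0, 0, 0, 0, 0, 50]]]}}

```text
time_s: 17.25
eef_pos: [0.4628, 0.2048, 0.0893]
tool_rot: [-3.113, -0.417, -0.001]
wrist_force: [-0.2, -0.2, -2.1]
grip_width: 0.0557
```

```bash
python3 w.py w10;python3 w.py w10
```

```text
F mean [ 0.1446  0.1087 -2.2406 -0.0002 -0.0028  0.0141] sd [0.5562 0.283  0.3757 0.0283 0.0241 0.0279]
17.6 [0.4624 0.2047 0.0886] yaw -344.7515123949742 0.05558787134239049 [-32.4921 -26.326 ] [0.2777 0.1402 1.9975 0.0003 1.0043 1.5822]
tilt fix deg x,y: [-0.0079 -0.0288]
F mean [-0.3672  0.1163 -2.2188 -0.0126  0.0083  0.0218] sd [0.5593 0.3598 0.3778 0.0211 0.026  0.039 ]
17.95 [0.4628 0.2048 0.0891] yaw -344.7459062769216 0.05579311660776076 [-32.4275 -26.3196] [0.2778 0.1396 1.9971 0.0003 1.0043 1.5822]
tilt fix deg x,y: [-0.0244  0.0265]
```

View pics/w10.png

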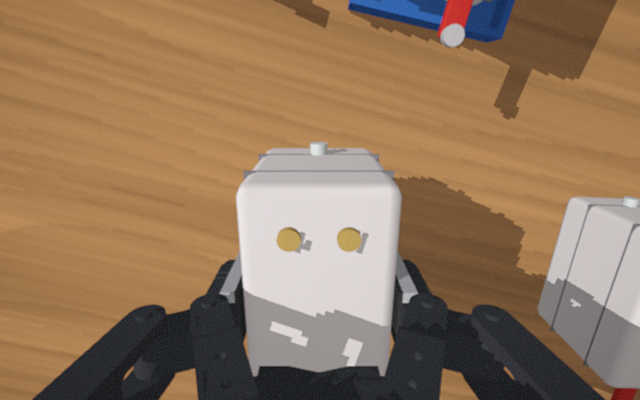

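C3 reads −2.2 N, the half-loaded one (C2 will check that). I set it back where it stood.

Emit:
{"fn": "send_rows", "kwargs": {"steps": [[[0, 0, -12, 0, 0, 0, 50], [0, 0, -15, 0, 0, 0, 50], [0, 0, -10, 0, 0, 0, 50], [0, 0, -6, 0, 0, 0, 50], [0, 0, -4, 0, 0, 0, 50], [0, 0, -2, 0, 0, 0, 50], [0, 0, 0, 0, 0, 0, 50], [0, 0, 0, 0, 0, 0, 50]]]}}

```text
time_s: 18.75
eef_pos: [0.4628, 0.2048, 0.0362]
tool_rot: [-3.113, -0.417, -0.001]
wrist_force: [0.1, 0.4, -2.6]
grip_width: 0.0559
```

```bash
python3 w.py w11
```

```text
F mean [ 0.0447 -0.0517 -2.3131  0.0095 -0.0034 -0.005 ] sd [0.703  0.4447 0.3586 0.0292 0.0241 0.0209]
19.1 [0.4627 0.2048 0.0363] yaw -344.752532682472 0.055557749451179965 [-33.923  -23.9132] [0.2777 0.2299 2.0151 0.0003 0.8959 1.5821]
tilt fix deg x,y: [-0.0244  0.0313]
```

Emit:
{"fn": "send_rows", "kwargs": {"steps": [[[0, 0, -1, 0, 0, 0, 50], [0, 0, -1, 0, 0, 0, 50], [0, 0, 0, 0, 0, 0, 50], [0, 0, 0, 0, 0, 0, 58], [0, 0, 0, 0, 0, 0, 65], [0, 0, 0, 0, 0, 0, 72], [0, 0, 0, 0, 0, 0, 80], [0, 0, 0, 0, 0, 0, 85]]]}}

```text
time_s: 19.9
eef_pos: [0.4647, 0.2053, 0.0369]
tool_rot: [-3.113, -0.417, -0.006]
wrist_force: [-0.7, -0.4, 1.0]
grip_width: 0.085
```

```bash
python3 w.py w12
```

```text
F mean [ 0.3808  0.1018 -0.0783  0.0211  0.0074 -0.0019] sd [0.4721 0.3043 0.5684 0.0206 0.0199 0.0216]
20.25 [0.4646 0.2053 0.0369] yaw -344.7448441436221 0.08536422885548126 [-32.9947 -23.1562] [0.2778 0.2307 2.0127 0.0003 0.8944 1.5822]
tilt fix deg x,y: [-0.0706  0.2054]
```

Shoulder torque change gives 1.83 N: half-loaded confirmed. Now C2.

Emit:
{"fn": "send_rows", "kwargs": {"steps": [[[0, 0, 20, 0, 0, 0, 85], [0, 0, 40, 0, 0, 0, 85], [0, 0, 40, 0, 0, 0, 85], [0, -10, 15, 0, 0, 0, 85], [2, -35, 0, 0, 0, -1, 85], [2, -45, 0, 0, 0, -1, 85], [2, -45, 0, 0, 0, 0, 85], [2, -40, 0, 0, 0, 0, 85]]]}}

```text
time_s: 21.05
eef_pos: [0.4715, 0.0288, 0.1576]
tool_rot: [-3.118, -0.377, -0.011]
wrist_force: [-0.2, 0.6, 0.1]
grip_width: 0.0854
```

Emit:
{"fn": "send_rows", "kwargs": {"steps": [[[0, -25, 0, 0, 0, 0, 85], [0, -10, 0, 0, 0, 0, 85], [0, 0, 0, 0, 0, 0, 85], [0, 0, 0, 0, 0, 0, 85], [0, 0, 0, 0, 0, 0, 85], [0, 0, 0, 0, 0, 0, 85], [0, 0, 0, 0, 0, 0, 85], [0, 0, 0, 0, 0, 0, 85]]]}}

```text
time_s: 21.85
eef_pos: [0.4712, -0.007, 0.1575]
tool_rot: [-3.117, -0.374, -0.011]
wrist_force: [-0.0, 0.5, 0.6]
grip_width: 0.0849
```

```bash
python3 w.py w13
```

```text
F mean [ 0.1967  0.0093 -0.1343 -0.025   0.0004 -0.0109] sd [0.6785 0.2772 0.5711 0.0168 0.0363 0.0237]
22.2 [ 0.4713 -0.0078  0.1576] yaw -346.39844718218717 0.08532324749640616 [-26.3164 -28.0696] [-0.1679 -0.041   2.0378  0.004   1.138   1.1638]
tilt fix deg x,y: [-0.1381  0.4177]
```

View pics/w13.png

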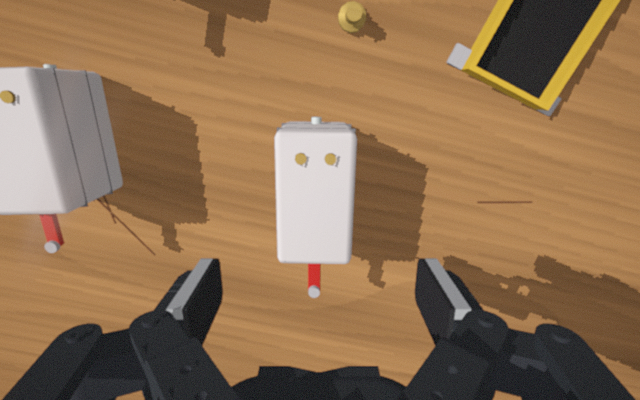

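Emit:
{"fn": "send_rows", "kwargs": {"steps": [[[2, 3, 0, -0.15, 0.4, 0, 85], [0, 0, -25, 0, 0, 0, 85], [0, 0, -35, 0, 0, 0, 85], [0, 0, -25, 0, 0, 0, 85], [0, 0, -15, 0, 0, 0, 85], [0, 0, -6, 0, 0, 0, 85], [0, 0, 0, 0, 0, 0, 85], [0, 0, 0, 0, 0, 0, 85]]]}}

```text
time_s: 23.0
eef_pos: [0.4774, -0.0046, 0.0512]
tool_rot: [3.118, 0.37, 0.01]
wrist_force: [0.2, 0.2, 0.0]
grip_width: 0.0852
```

```bash
python3 w.py w14
```

```text
F mean [ 0.2692  0.013  -0.1003  0.0163 -0.0168 -0.0089] sd [0.4128 0.4092 0.2325 0.0339 0.0207 0.0312]
23.35 [ 0.4774 -0.0046  0.0514] yaw 13.52532586828647 0.08497653138120259 [-29.7315 -23.598 ] [-0.1566  0.1435  2.0821 -0.0005  0.9084  1.1785]
tilt fix deg x,y: [0.0908 0.4261]
```

View pics/w14.png

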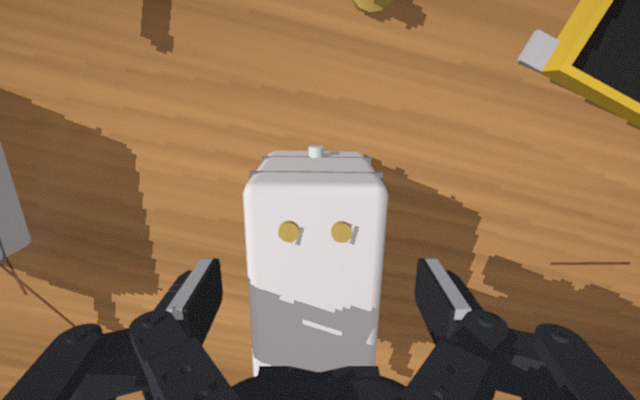

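Emit:
{"fn": "send_rows", "kwargs": {"steps": [[[-4, 0, -8, 0, 0.4, 0, 85], [0, 0, -6, 0, 0, 0, 80], [0, 0, 0, 0, 0, 0, 70], [0, 0, 0, 0, 0, 0, 60], [0, 0, 0, 0, 0, 0, 50], [0, 0, 0, 0, 0, 0, 50], [0, 0, 0, 0, 0, 0, 50], [0, 0, 0, 0, 0, 0, 50]]], "force": 50}}

```text
time_s: 24.15
eef_pos: [0.4731, -0.0046, 0.0365]
tool_rot: [3.118, 0.369, 0.0]
wrist_force: [-0.2, 0.0, 0.0]
grip_width: 0.0556
```

Emit:
{"fn": "send_rows", "kwargs": {"steps": [[[0, 0, 0, 0, 0, 0, 50], [0, 0, 8, 0, 0, 0, 50], [0, 0, 12, 0, 0, 0, 50], [0, 0, 15, 0, 0, 0, 50], [0, 0, 10, 0, 0, 0, 50], [0, 0, 5, 0, 0, 0, 50], [0, 0, 0, 0, 0, 0, 50], [0, 0, 0, 0, 0, 0, 50]]]}}

```text
time_s: 24.95
eef_pos: [0.4706, -0.0043, 0.0892]
tool_rot: [3.119, 0.37, -0.005]
wrist_force: [-0.9, -0.0, -2.8]
grip_width: 0.0553
```

```bash
python3 w.py w15
```

```text
F mean [ 0.156  -0.2787 -2.7138  0.0023 -0.0151  0.    ] sd [0.3079 0.6887 0.4668 0.0174 0.0226 0.0153]
25.3 [ 0.4704 -0.0042  0.0886] yaw 13.52623111218582 0.055671734547166014 [-29.6479 -26.5322] [-0.1572  0.0697  2.0757 -0.002   1.0001  1.1786]
tilt fix deg x,y: [ 0.0591 -0.2335]
```

View pics/w15.png

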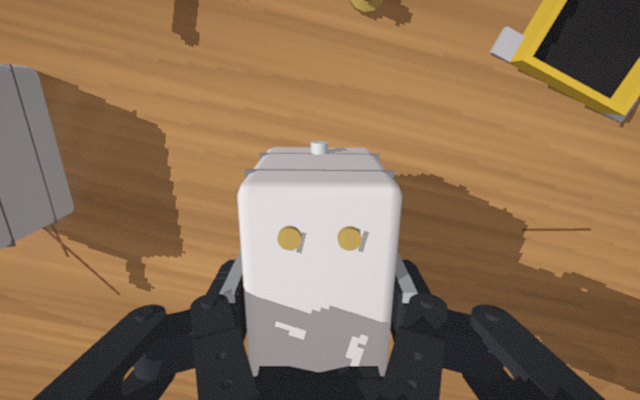

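C2 reads about −2.7 N, the heaviest. To the cradle, turning −25°.

Emit:
{"fn": "send_rows", "kwargs": {"steps": [[[0, 0, 20, 0, 0.2, 0, 50], [10, -8, 20, 0, 0, -3, 50], [22, -18, 0, 0, 0, -4, 50], [28, -24, 0, 0, 0, -4, 50], [28, -24, 0, 0, 0, -4, 50], [28, -24, 0, 0, 0, -4, 50], [22, -18, 0, 0, 0, -4, 50], [12, -10, 0, 0, 0, 0, 50]]]}}

```text
time_s: 26.1
eef_pos: [0.6205, -0.1328, 0.1257]
tool_rot: [-3.122, 0.281, 0.024]
wrist_force: [-1.1, 0.2, -2.8]
grip_width: 0.056
```

Emit:
{"fn": "send_rows", "kwargs": {"steps": [[[0, 0, 0, 0, 0, 0, 50], [0, 0, 0, 0, 0, 0, 50], [0, 0, 0, 0, 0, 0, 50], [0, 0, 0, 0, 0, 0, 50], [0, 0, 0, 0, 0, 0, 50], [0, 0, 0, 0, 0, 0, 50], [0, 0, 0, 0, 0, 0, 50], [0, 0, 0, 0, 0, 0, 50]]]}}

```text
time_s: 26.9
eef_pos: [0.6178, -0.1308, 0.1234]
tool_rot: [-3.12, 0.279, 0.033]
wrist_force: [0.5, 0.6, -3.9]
grip_width: 0.0551
```

```bash
python3 w.py w16
```

```text
F mean [-0.0309  0.0899 -2.646  -0.027  -0.0332  0.024 ] sd [0.5335 0.444  0.4314 0.027  0.0267 0.0187]
27.25 [ 0.6179 -0.1311  0.1233] yaw 349.7720669673693 0.055500523244626086 [-44.365 -29.087] [-0.3219  0.3511  1.6605  0.0041  1.1524  1.4258]
tilt fix deg x,y: [-0.608  -1.1525]
```

View pics/w16.png

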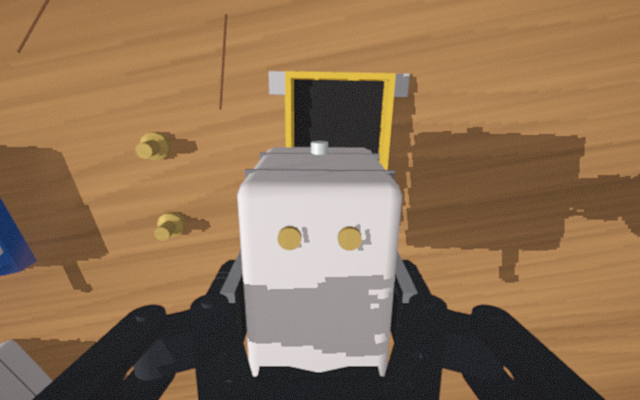

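Emit:
{"fn": "send_rows", "kwargs": {"steps": [[[10, -8, 0, -0.6, -1.1, 0, 50], [10, -7, 0, 0, 0, -1, 50], [4, -3, -10, 0, 0, 0, 50], [0, 0, -20, 0, 0, 0, 50], [0, 0, -15, 0, 0, 0, 50], [0, 0, -5, 0, 0, 0, 50], [0, 0, 0, 0, 0, 0, 50], [0, 0, 0, 0, 0, 0, 50]]]}}

```text
time_s: 28.05
eef_pos: [0.6455, -0.1524, 0.0694]
tool_rot: [3.125, -0.312, 0.003]
wrist_force: [-0.3, 0.2, -3.0]
grip_width: 0.0553
```

```bash
python3 w.py w17
```

```text
F mean [ 0.1039 -0.2323 -2.1675  0.0101 -0.017  -0.021 ] sd [0.202  0.5723 0.773  0.0287 0.0366 0.0186]
28.4 [ 0.6461 -0.1526  0.0705] yaw -11.392678815864377 0.055385288555118886 [-47.5581 -27.8348] [-0.3372  0.4618  1.6198 -0.0009  1.0559  1.4329]
tilt fix deg x,y: [0.1179 0.2035]
```

View pics/w17.png

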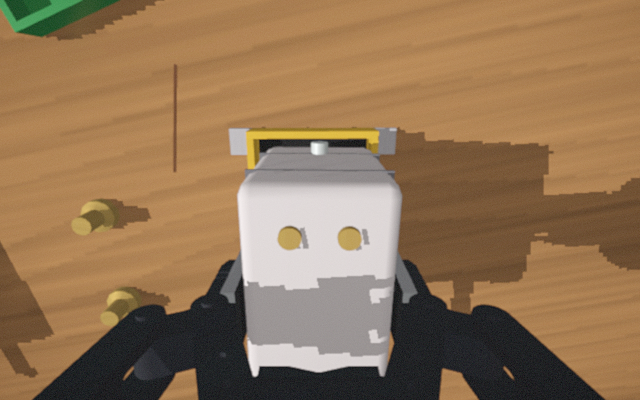

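Emit:
{"fn": "send_rows", "kwargs": {"steps": [[[-3.5, 3.5, 0, 0.1, 0.2, 0, 50], [0, 0, -8, 0, 0, 0, 50], [0, 0, -3, 0, 0, 0, 50], [0, 0, 0, 0, 0, 0, 50], [0, 0, 0, 0, 0, 0, 50], [0, 0, 0, 0, 0, 0, 50], [0, 0, 0, 0, 0, 0, 50], [0, 0, 0, 0, 0, 0, 50]]]}}

```text
time_s: 29.2
eef_pos: [0.6425, -0.1487, 0.0591]
tool_rot: [3.126, -0.312, 0.001]
wrist_force: [0.3, -0.4, -2.8]
grip_width: 0.0556
```

```bash
python3 w.py w18; python3 - <<'E'
from h import *
p=arm.get_image("scene");cv2.imwrite("pics/s18.png",cv2.resize(p["frame"][120:270,220:400],None,fx=4,fy=4))
E
```

```text
F mean [ 0.0039 -0.0534 -2.7545  0.0074  0.0076  0.006 ] sd [0.4478 0.5819 0.4076 0.0105 0.0294 0.0248]
29.55 [ 0.6424 -0.1486  0.059 ] yaw -11.382975015300914 0.05554880210698192 [-47.5528 -27.4402] [-0.3337  0.4707  1.6323 -0.0002  1.0381  1.4359]
tilt fix deg x,y: [0.0189 0.02  ]
```

View pics/w18.png

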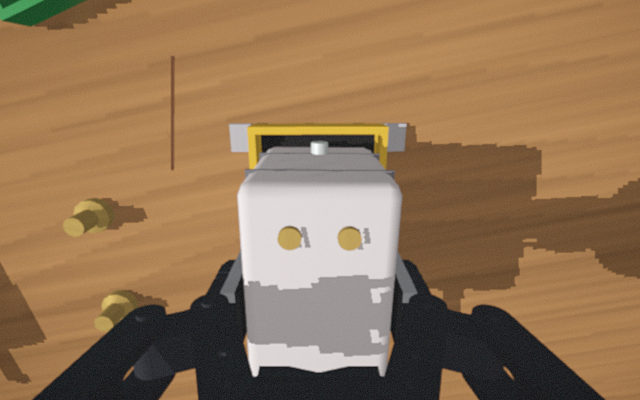

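View pics/s18.png

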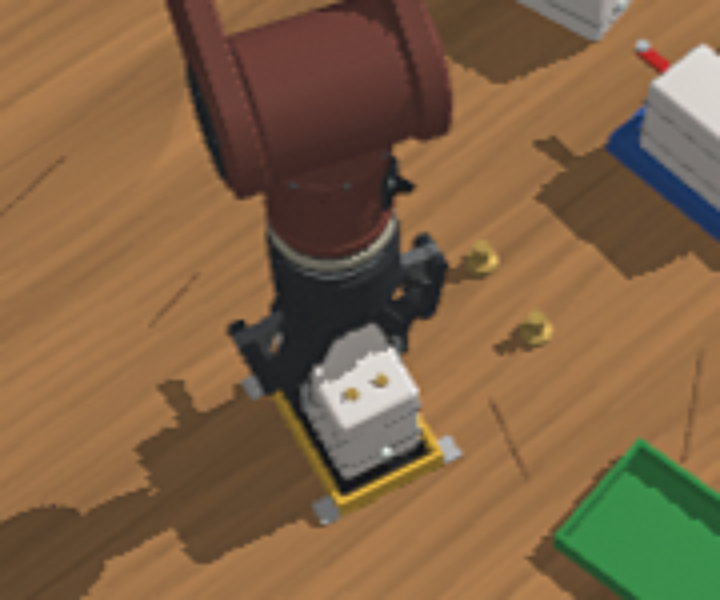

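Aligned with the cradle in both views, with the rim visible all round. Lowering slowly.

Emit:
{"fn": "send_rows", "kwargs": {"steps": [[[0, 0, -5, 0, 0, 0, 50], [0, 0, -5, 0, 0, 0, 50], [0, 0, -3, 0, 0, 0, 50], [0, 0, -2, 0, 0, 0, 50], [0, 0, -1.5, 0, 0, 0, 50], [0, 0, 0, 0, 0, 0, 50], [0, 0, 0, 0, 0, 0, 50], [0, 0, 0, 0, 0, 0, 50]]]}}

```text
time_s: 30.4
eef_pos: [0.6422, -0.1486, 0.0406]
tool_rot: [3.126, -0.311, -0.0]
wrist_force: [1.2, 0.9, -3.3]
grip_width: 0.0559
```

```bash
python3 w.py w19
```

```text
F mean [ 0.1372 -0.4103 -2.8032 -0.0114 -0.0101 -0.0002] sd [0.2761 0.5236 0.4491 0.0164 0.0136 0.0549]
30.75 [ 0.6422 -0.1486  0.0407] yaw -11.382951512665485 0.05562208198766539 [-47.9136 -26.8154] [-0.3336  0.4957  1.6368 -0.0002  1.0091  1.436 ]
tilt fix deg x,y: [ 0.0103 -0.0071]
```

View pics/w19.png

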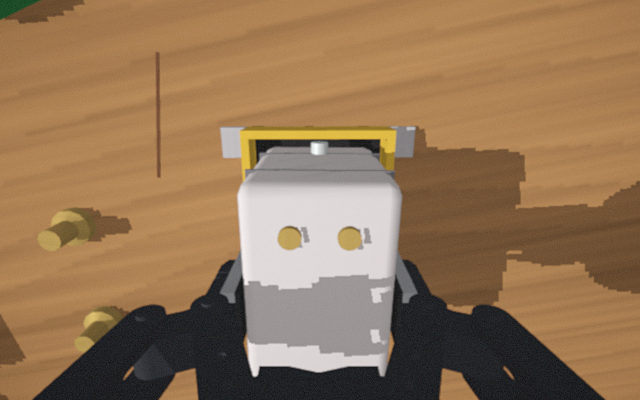

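Still hanging, about −2.8 N, and centred. Small steps down, then release.

Emit:
{"fn": "send_rows", "kwargs": {"steps": [[[0, 0, -1, 0, 0, 0, 50], [0, 0, -1, 0, 0, 0, 50], [0, 0, -1, 0, 0, 0, 50], [0, 0, 0, 0, 0, 0, 50], [0, 0, 0, 0, 0, 0, 58], [0, 0, 0, 0, 0, 0, 62], [0, 0, 0, 0, 0, 0, 68], [0, 0, 0, 0, 0, 0, 70]]]}}

```text
time_s: 31.55
eef_pos: [0.6447, -0.1494, 0.0408]
tool_rot: [3.125, -0.311, 0.008]
wrist_force: [-0.1, 0.0, -0.2]
grip_width: 0.0701
```

```bash
python3 w.py w20
```

```text
F mean [0.083  0.1511 0.2877 0.0232 0.0062 0.0044] sd [0.2252 0.3879 0.4815 0.0309 0.0344 0.0375]
31.9 [ 0.6444 -0.1493  0.0407] yaw -11.380052789293197 0.06964854736423923 [-46.0939 -25.5831] [-0.3335  0.4971  1.6345 -0.0003  1.0054  1.436 ]
tilt fix deg x,y: [0.1003 0.2401]
```

View pics/w20.png

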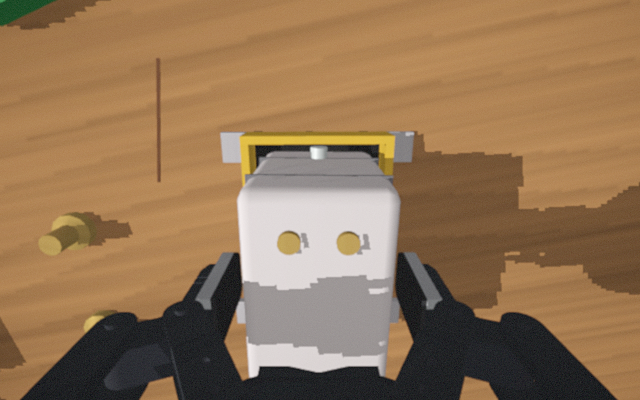

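Shoulder torque says about 2.8 N, against 1.8 and 0.9 for the others: a consistent ranking. Retract and verify.

Emit:
{"fn": "send_rows", "kwargs": {"steps": [[[0, 0, 10, 0, 0, 0, 70], [0, 0, 25, 0, 0, 0, 72], [0, 0, 40, 0, 0, 0, 75], [0, 0, 40, 0, 0, 0, 75], [0, 0, 35, 0, 0, 0, 75], [-30, 10, 30, 0, 0, 0, 75], [-45, 10, 0, 0, 0, 0, 75], [-45, 10, 0, 0, 0, 0, 75]]]}}

```text
time_s: 32.7
eef_pos: [0.5241, -0.1196, 0.2323]
tool_rot: [3.123, -0.311, 0.017]
wrist_force: [-0.5, 0.5, -0.1]
grip_width: 0.0753
```

Emit:
{"fn": "send_rows", "kwargs": {"steps": [[[-45, 10, 0, 0, 0, 0, 75], [-45, 0, 0, 0, 0, 0, 75], [-30, 0, 0, 0, 0, 0, 75], [0, 0, 0, 0, 0, 0, 75], [0, 0, 0, 0, 0, 0, 75], [0, 0, 0, 0, 0, 0, 75], [0, 0, 0, 0, 0, 0, 75], [0, 0, 0, 0, 0, 0, 75]]]}}

```text
time_s: 33.5
eef_pos: [0.3993, -0.1081, 0.2386]
tool_rot: [3.119, -0.309, 0.035]
wrist_force: [-0.4, -0.9, 0.3]
grip_width: 0.0749
```

```bash
python3 - <<'E'
from h import *
for cam in ["top","scene"]:
    p=arm.get_image(cam);P=cloud(p);hsv=cv2.cvtColor(p["frame"],cv2.COLOR_BGR2HSV);ok=p["z_map"]>0
    cv2.imwrite(f"pics/{cam}_end.png",p["frame"])
    for nm,c in [("tray",(.654,.178)),("cradle",(.6425,-.149)),("bench",(.464,.205))]:
        m=ok&(np.hypot(P[...,0]-c[0],P[...,1]-c[1])<.075)&(P[...,2]>.066)&(P[...,2]<.09)&(hsv[...,1]<60)
        q=P[m]; A=np.c_[q[:,:2],np.ones(len(q))]; k=np.linalg.lstsq(A,q[:,2],rcond=None)[0]
        print(cam,nm,rect(q),"z",np.median(q[:,2]),"slope",k[:2])
    m=ok&(np.hypot(P[...,0]-.642,P[...,1]+.149)<.09)&(hsv[...,0]>20)&(hsv[...,0]<32)&(hsv[...,1]>140);print("cradle",rect(P[m]))
    for n in ["terminal_0","antenna","crank_grip"]: print(n,arm.tip_of(n,p))
s=arm.observe();print(s["time_s"],s["eef_pos"])
E
```

```text
top tray (array([0.6535, 0.1771]), (99.07897186279297, 55.97461700439453), 2.5055572986602783) z 0.07746068374371406 slope [0.0072 0.0303]
top cradle (array([ 0.6298, -0.1456]), (123.76161193847656, 56.0074577331543), -11.914566040039062) z 0.07794155140849879 slope [ 0.0107 -0.0041]
top bench (array([0.4628, 0.2036]), (98.66583251953125, 55.83103942871094), 15.298910140991211) z 0.07350382545130918 slope [-0.0043  0.0193]
cradle (array([ 0.6424, -0.1479]), (120.19982147216797, 75.92398071289062), -11.20489501953125)
terminal_0 [{'at': [0.6025, -0.0013, -0.0002], 'conf': 0.56}, {'at': [0.6708, -0.011, 0.0011], 'conf': 0.39}]
antenna [{'at': [0.598, 0.3215, -0.0049], 'conf': 0.65}]
crank_grip [{'at': [0.5486, -0.3845, 0.1615], 'conf': 0.69}]
scene tray (array([0.6543, 0.1741]), (99.50593566894531, 57.79378890991211), 1.5573503971099854) z 0.07787124123839884 slope [-0.0178  0.0526]
scene cradle (array([ 0.6422, -0.1515]), (101.59746551513672, 56.81544494628906), -12.010894775390625) z 0.07836356523822763 slope [-0.0157  0.0285]
scene bench (array([0.4627, 0.2006]), (98.98150634765625, 59.57844924926758), 14.909622192382812) z 0.07402720319360823 slope [-0.0186  0.0362]
cradle (array([ 0.6424, -0.1499]), (120.46315002441406, 79.56455993652344), -11.539962768554688)
terminal_0 [{'at': [0.6127, -0.0004, 0.0027], 'conf': 0.43}, {'at': [0.6703, -0.0097, -0.0025], 'conf': 0.4}]
antenna [{'at': [0.5994, 0.324, 0.0054], 'conf': 0.7}, {'at': [0.6423, -0.1474, -0.0002], 'conf': 0.39}]
crank_grip [{'at': [0.5455, -0.3843, 0.1641], 'conf': 0.81}]
33.9 [ 0.3984 -0.1079  0.2382]
```

View pics/top_end.png

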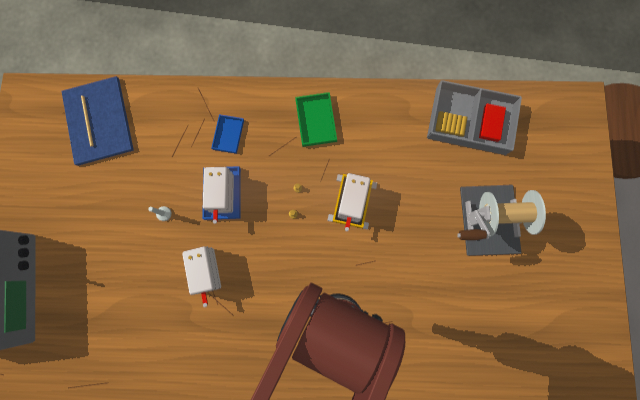

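View pics/scene_end.png

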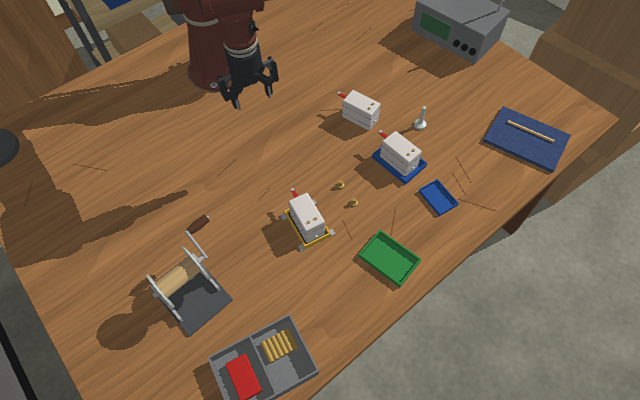

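The top view shows casings in the tray (215,190), in the cradle (353,198) and on the bench (200,270). All are level, and the loose items have not moved. I hand in.

```bash
python3 -c "
from bench import arm
print(arm.job_done())"
```

```text
the job is handed in; nothing more can be done
None
```

I weighed all three casings by lifting, placed the heaviest and lightest, and handed the job in at about 34 s. `job_done()` gave no verdict.

| Casing (start position) | Wrist force | Shoulder torque | Judged | Final place |
|---|---|---|---|---|
| Right, y ≈ −0.20 | about 0.9 N | about 0.9 N | empty | blue tray |
| Left, y ≈ +0.20 | about 2.2 N | about 1.8 N | half | upright on the bench, where it started |
| Middle, y ≈ 0 | about 2.7 N | about 2.8 N | full | yellow cradle |

**Placement:** the cradle casing is within about 2 mm of the cradle's centre and the tray casing within about 2 mm of the tray's. Both tops stand about 4 mm above the bench casing's, as the 5 mm floors should give. The terminals, antenna and crank show no move beyond measurement noise, except one terminal that read 10 mm off in the scene camera and in place in the top camera. The gripper is clear of everything.

**Checks that were off:**
- **Force readings:** they are noisy, about 0.5 N per reading. The half casing's wrist reading came out a little high and the full one's slightly low, but the torque agreed with the ranking.
- **Cradle fit from the top camera:** it came out 124 mm long because it took in the boom. The scene camera gave 102 × 57 mm.
- **Tray casing's top slope:** it fitted at 0.03 (top camera) to 0.05 (scene camera), just under the 0.06 limit. The bench casing shows 0.02 to 0.04 in the same views, so I took most of it as depth bias.

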